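# Set up a sight-glass cell in a light bench and roll the lamp level to its mark

## Task

Set the small sight-glass cell upright in the middle of the light bench's raised pad, let go of it, with its two clear faces looking squarely at the lamp head and the receiver head so that the light can pass straight through. Then roll the thumbwheel that sticks out of the slot in the lamp control box until the needle under the scale window stands between the two prongs of the fork. Leave the V-block and the steel ring where they are.

Things in the scene. Friction and masses are not known exactly. Their poses are not given: they have to be found in the camera images.
- cell: loose sight-glass cell, an upright dark steel block 28 x 28 x 50 mm (x, y, z), about 0.12 kg; origin at the centre of its underside, z up. Its two clear glass faces are the +x and -x faces; its two solid steel sides, by which to grip it, are the +y and -y faces. A white line on its top, 22 x 3 mm, runs along x, from clear face to clear face.
- cell_center (a point): centre of the cell, half-way up (25 mm above its underside); axes as the cell's
- pad (a point): centre of the top of the light bench's raised steel pad, 40 x 40 mm, top 16 mm above the work surface; axes as the bench's. The light runs along y, level, 25 mm above the pad: the cell stands right with its x axis along this y axis, either way round. The pad is open towards +x and -x.
- light_bench: fixed light bench, 64 mm (x) by 190 mm (y); origin on the work surface under the pad's centre, z up. Grey lamp head with fins centred at y = +73 mm, grey receiver head at y = -73 mm, each 50 mm (x) by 40 mm (y), up to 80 mm and 84 mm above the work surface; their lens barrels come to 45 mm from the pad's centre.
- lamp_control: fixed grey lamp control box, 120 mm (x) by 130 mm (y), flat top 62 mm above the work surface with nothing standing out but the wheel; origin on the work surface under its centre, z up. The slot (14 x 52 mm, long along y) is centred at x = -30 mm, the scale window (28 x 86 mm, long along y) at x = +30 mm.
- wheel_top (a point): top of the black ribbed thumbwheel's rim at rest, mid-width, 72 mm above the work surface; axes as the box's. Wheel 10 mm wide, radius 32 mm, axle along x, 10 mm stands out of the slot: a fingertip that presses on it and is drawn along y rolls it (about 1 N at the rim). It stays where left, and is sprung: beyond the first 1 N it sinks 1 mm per 0.9 N, 5 mm at most.
- thumbwheel (a joint): angle of the thumbwheel, rad, 0 to 4; it grows when the top of the rim moves toward +y of the box (32 mm of rim per rad). The needle moves 15 mm per rad, toward +y too.
- needle_point (a point): black needle, 4 mm wide, under the clear scale window in the box's top, which lies on the far side of the wheel (60 mm to +x of wheel_top); middle of the needle's width, driven by the thumbwheel along the box's y; axes as the box's
- fork_middle (a point): dark steel fork under the same window, opposite the needle: the middle of the 10 mm gap between its two prongs (3 mm wide each), which shows the wanted level; it does not move during the job. Axes as the box's. The needle is right when its point and this one have the same y in the box's axes.
- v_block: loose steel V-block 40 x 48 x 34 mm, a bystander; origin at the centre of its underside
- setting_ring: loose steel ring, 50 mm across, 16 mm high, a bystander; origin at the centre of its underside
Mind the look-alikes: they are no part of the job. Leave any yellow look-alike of the cell alone. What is shaped like the light_bench but green is not meant.

How it is judged (in metres and radians):
On the way, in this order (a step that is already met when the one before it is completed fails the run):
1. the cell stands on the pad, clear faces to the two heads, and is let go (horizontal distance between cell_center and pad below 0.006 m and height (world z) of cell_center between 0.038 and 0.0445 m and angle between cell_center's own z axis and vertical below 0.1 rad and angle between the x axis of cell_center and the y axis of pad, either way round below 0.17 rad and contact force between cell and the fingers below 0.05 N and linear speed of cell below 0.02 m/s), for 0.2 s.
2. then the needle is brought between the prongs of the fork (y of needle_point in the frame of fork_middle between -0.003 and 0.003 m and velocity of joint thumbwheel between -0.1 and 0.1 rad/s), for 0.2 s.
At the end, for the whole second after the job is handed in: The cell stands upright (within 0.1 rad) on the pad, its centre within 6 mm of the pad's centre, its clear faces square to the light path within 0.17 rad, let go and at rest; the needle stands within 3 mm of the middle of the fork, the wheel at rest (all of step 1 and all of step 2); the robot touches nothing.
It fails at once if the V-block is moved by more than 20 mm (distance of v_block from where it was at the start of the episode above 0.02 m).
It fails at once if the steel ring is moved by more than 20 mm (distance of setting_ring from where it was at the start of the episode above 0.02 m).
It also fails if it takes over 64 s, if anything falls off the work surface, if the arm or the gripper's body presses on something with over 40 N, if the wrist force passes 120 N, or if a joint passes its speed limit or range.

## Robot

A 7-joint arm with a two-finger parallel gripper is mounted at the origin on the work surface; the furniture and walls round the work are solid. World frame = base frame: x ahead of the robot, y to its left, z up, the work surface at z = 0. Lengths are in mm, angles in rad, forces in N, time in s.
With the tool pointing down it reaches from about 400 to 875 mm from the base axis. Payload 4.4 kg.
Tool frame: the origin (TCP) lies midway between the tips of the shut fingers; the grasp point (between the pads) lies 19 mm behind it; z points along the fingers, y is the line along which they close (so a half turn about z gives the same grasp; the last joint's range is limited). The gripper opens to 85 mm and grips with 20 to 120 N. Pads are 22 mm wide; open, the fingers measure 114 mm over their backs; the gripper's body (76 mm by 85 mm) begins 54 mm behind the grasp point. The pads swing forward as they close: fully open they stand 13 mm farther back than shut.
Start: joints at [-1.372, 0.628, 0.038, 1.517, -0.027, 0.996, -0.02], TCP at [170.091, 627.365, 231.313] pointing down, gripper open.
Joint ranges: [-3.06, 3.06], [-0.37, 2.12], [-1.25, 1.32], [0.18, 2.47], [-1.1, 4.24], [0.23, 1.98], [-2.94, 2.94]. Speed limits (rad/s): [2.57, 2.57, 3.14, 3.14, 3.14, 3.14, 3.14].

## Interface

Orientations are given as a unit quaternion [x, y, z, w].
In Python, from cell import ctrl gives the robot as it stands.
- The arm moves only by the shell command python3 -m inch 'ROWS' [FORCE]. ROWS is JSON, a list of rows, each a list of 3 entries, a list of its own where there are three numbers: the shift along the world's x, y, z in cm, then the turn, a rotation vector about the world's x, y, z in degrees, then the finger opening in cm, from 0 to 8.54. A call has 1 to 10 rows; each row shifts and turns the commanded pose from where the row before left it; what a row does not reach is not made up. A row lasts 1/8 s, in which the tool goes at most 62.5 mm and 10.7 degrees, less where a joint would pass 70% of its speed; a pose out of reach is approached as far as the arm can. A call with a gripper value outside its range is refused whole. The fingers move at their own pace and stop on an object; FORCE is the grip in N (left out, the last holds). Time passes only in rows, so rows that do not move let the fingers close. It gives the time, the measured TCP pose, the force, the opening and the grip force at its end, in the units of the state.
- ctrl.observe(): the state, without advancing time (a new reading comes with each control period).
- ctrl.snapshot(name): name is "side" or "top"; returns a dict with "color" (420x560x3 uint8, blue, green, red), "fx", "fy", "cx", "cy" (pixels), "distortion" ([k1, k2, p1, p2, k3] as OpenCV has them; the pictures are not rectified), "R" (3x3) and "t" (3): a world point X has camera coordinates R X + t. Camera axes: x right, y down, z forward; pixel columns grow to the right and rows downward; lengths in mm; the calibration is good to about 2 mm. A picture is of the moment at which its call begins. There is no depth.
- ctrl.finish_job(): hands the job in; it is judged then, once.
Trained networks look in a picture, given as the dict that the camera call returned (one of the last four; its "shot" number tells which), for a name from the list of things; names that differ only in an ending like _2 or _b are one class to them, and where a whole thing is asked for, a point or a joint stands for the part that bears it (a point fixed in the world has none). Each returns a list of dicts, best first, with "conf" (0 to 1); they miss things now and then, are a little off and sometimes report something else, mostly with a low value. They report only what shows in the picture. A call takes as long as a camera call. They do not tell look-alikes from the thing itself.
- ctrl.spot_in(picture, thing): "location" ([x, y, z] in mm, in world coordinates, good to about 4 mm: the middle of the surface that is visible of it).
The state is a dict: "t": time; "joint_positions": joint angles; "joint_vel": joint speeds; "joint_torque": joint torques, N m; "tcp_pos": TCP position; "eef_rot": TCP orientation; "ft_force": force on the tool from outside, world axes, zero at the start; "moment": the same for the moment, N m; "gripper_width": opening from 0.0 (shut) to 1.0 (fully open); "grip_force": force on a finger pad.
Only numpy, scipy, OpenCV 4.12 (cv2) and the standard library are available. Lean on these libraries where they do the work, as an engineer would, in place of code of your own. Each camera call takes 0.05 s, during which the arm holds its last target. There are 200 camera calls.

## Working session

There is one attempt and no reset: what is moved stays moved. The work goes in short steps, Python scripts to look and compute and a shell command to move; the robot and the scene stay as the last step left them, time stands still between calls to the robot, and variables do not carry over. Pictures are saved under pics/ and viewed, at most 10 in all, crops included, and the job is handed in when it is done.

```bash
mkdir -p pics; ls; python3 - <<'E'
from cell import ctrl
import cv2
for n in ("side","top"):
    p=ctrl.snapshot(n); cv2.imwrite(f"pics/{n}0.png",p["color"])
    print(n,p["fx"],p["cx"],p["cy"],p["R"],p["t"],p["distortion"])
    for th in ("cell","light_bench","pad","lamp_control","wheel_top","needle_point","fork_middle","v_block","setting_ring"):
        try: print(th,[(round(d["conf"],2),[round(v) for v in d["location"]]) for d in ctrl.spot_in(p,th)])
        except Exception as e: print(th,e)
s=ctrl.observe();print(s["t"],s["tcp_pos"],s["eef_rot"])
E
```

```text
pics
side 509.7696114243119 279.0227232066203 206.5369319674491 [[-0.98417715 -0.17650554  0.01552841]
 [-0.08825698  0.41233942 -0.90674523]
 [ 0.15364258 -0.89376842 -0.42139288]] [510.24130212 195.35000918 958.29167452] [-0.11507769  0.          0.          0.          0.        ]
cell [(0.85, [743, -70, 34]), (0.61, [651, -221, 23]), (0.52, [729, -188, 30])]
light_bench [(0.93, [516, -383, 56]), (0.81, [338, -378, 40])]
pad [(0.78, [338, -379, 45]), (0.55, [520, -378, 55])]
lamp_control [(0.98, [515, -110, 56]), (0.53, [515, -381, 56])]
wheel_top [(0.85, [513, -112, 63])]
needle_point []
fork_middle []
v_block [(0.69, [651, -217, 25])]
setting_ring [(0.91, [687, 11, 14]), (0.47, [517, -384, 53])]
top 527.6160255664066 278.07861024285876 211.0982788039181 [[-0.00833861 -0.99987789 -0.01321661]
 [-0.99693478  0.00934082 -0.07767747]
 [ 0.07779144  0.01252838 -0.99689093]] [-192.81067952  537.34146464 1403.84319779] [-0.14565823  0.          0.          0.          0.        ]
cell [(0.69, [748, -78, 49]), (0.56, [728, -196, 47]), (0.42, [671, -100, 50])]
light_bench [(0.92, [524, -377, 15]), (0.77, [334, -448, 11])]
pad [(0.97, [337, -449, 15]), (0.86, [519, -378, 16])]
lamp_control [(0.83, [522, -168, 60])]
wheel_top [(0.76, [514, -165, 62])]
needle_point []
fork_middle []
v_block [(0.55, [654, -244, 29])]
setting_ring [(0.64, [689, -1, 14])]
1.0 [170.09375178 627.36850091 231.34440011] [ 1.32035221e-01  9.91245025e-01  3.29229593e-05 -1.69721257e-05]
```

View pics/top0.png

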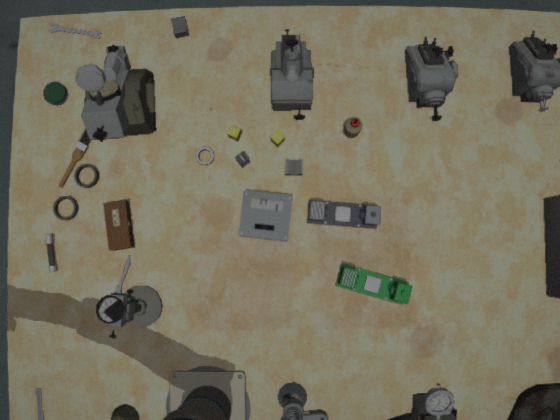

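View pics/side0.png

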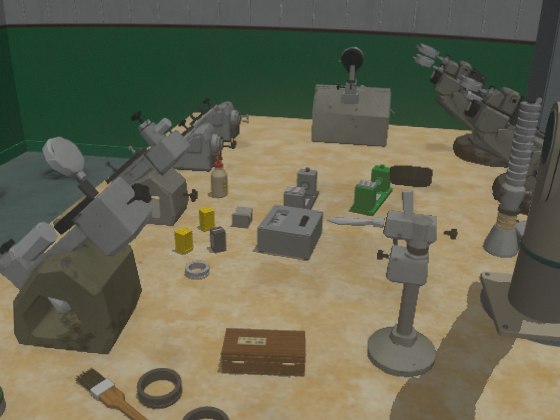

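The top view shows the dark cell at about (242,158), yellow look-alikes at (234,132) and (278,139), the V-block at (293,167), the ring at (205,156), the control box at (265,215), the grey bench at (344,213) and the green bench at (373,285). I'll zoom in next.

```bash
cat > h.py <<'E'
import numpy as np, cv2
def K(p): return np.array([[p["fx"],0,p["cx"]],[0,p["fy"],p["cy"]],[0,0,1]])
def w(p,uv,z):
    uv=np.array(uv,float).reshape(-1,1,2)
    n=cv2.undistortPoints(uv,K(p),np.array(p["distortion"])).reshape(-1,2)
    R=np.array(p["R"]);t=np.array(p["t"]);C=-R.T@t
    d=np.c_[n,np.ones(len(n))]@R
    return C+d*((z-C[2])/d[:,2])[:,None]
def px(p,X):
    return cv2.projectPoints(np.array(X,float).reshape(-1,1,3),cv2.Rodrigues(np.array(p["R"]))[0],np.array(p["t"]),K(p),np.array(p["distortion"]))[0].reshape(-1,2)
def crop(p,x0,y0,x1,y1,s,name):
    c=cv2.resize(p["color"][y0:y1,x0:x1],None,fx=s,fy=s,interpolation=cv2.INTER_CUBIC)
    cv2.imwrite(name,c)
E
python3 - <<'E'
from cell import ctrl
from h import *
p=ctrl.snapshot("top"); crop(p,195,120,390,240,4,"pics/c1.png")
E
```

```text
(no output)
```

View pics/c1.png

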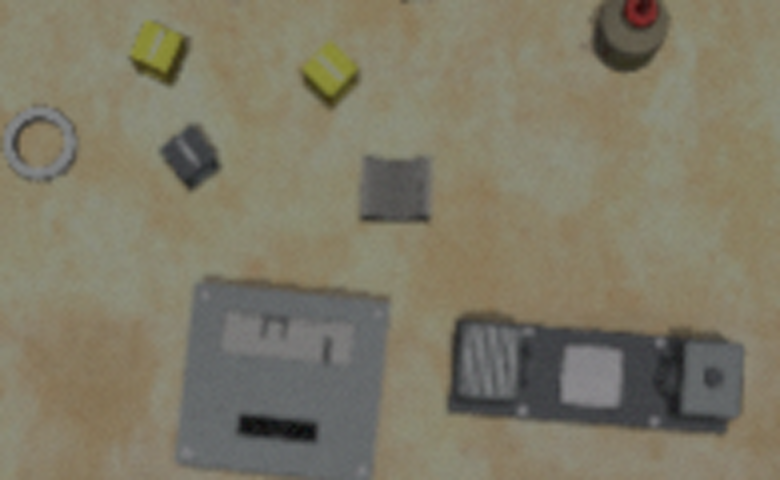

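The crop shows the cell top at about (188,155) with its white line running diagonally. The wheel is at (278,429), the needle at (328,350) and the fork prongs at (263,327) and (285,327). The pad is at (592,375), with the finned lamp head on its left (+y).

```bash
cat > m.py <<'E'
from cell import ctrl
from h import *
p=ctrl.snapshot("top"); q=ctrl.snapshot("side")
g=np.mean([ctrl.snapshot("top")["color"].astype(float) for _ in range(4)],0)
v=g.max(2); sat=v-g.min(2)
def pts(x0,y0,x1,y1,cond,scale=4):
    x0,y0,x1,y1=[int(round(a/4)) for a in (x0,y0,x1,y1)]
    big=cv2.resize(g[y0+120:y1+120,x0+195:x1+195].astype(np.float32),None,fx=8,fy=8,interpolation=cv2.INTER_CUBIC)
    b=cond(big).astype(np.uint8)
    n,l,s,c=cv2.connectedComponentsWithStats(b)
    k=1+np.argmax(s[1:,4]); yy,xx=np.where(l==k)
    return np.c_[(xx+.5)/8-.5+x0+195,(yy+.5)/8-.5+y0+120]
def rect(P,z):
    W=w(p,P,z)[:,:2].astype(np.float32); r=cv2.minAreaRect(W); return W.mean(0).round(1),[np.round(a,1) for a in r]
E
python3 - <<'E'
from m import *
s=g.max(2)-g.min(2)
lum=lambda b:b.mean(2)
c=g[148:170,232:254].mean(2).astype(int)
print(c[2:20,2:20])
print("pad",rect(pts(540,325,650,425,lambda b:lum(b)>130),16))
print("box",rect(pts(165,265,400,490,lambda b:(b[...,0]>b[...,2]*.9)&(lum(b)>75)),62))
print("bench",rect(pts(440,305,760,440,lambda b:(b[...,0]>b[...,2]*.9)),20))
print("wheel",rect(pts(220,405,335,450,lambda b:lum(b)<60),65))
print("ring",rect(pts(0,90,90,190,lambda b:(b[...,0]>b[...,2]*.85)),16))
print("cell",rect(pts(150,115,230,200,lambda b:(b[...,0]>b[...,2]*.85)),50))
print(g[194:214,250:284].mean(2).astype(int))
E
```

```text
[[133 132 130 131 132 131 131 126 123 123 123 127 132 130 131 128 129 131]
 [133 133 132 131 130 130 125 109  90  93  94 110 130 132 132 130 130 131]
 [133 132 129 129 126 125 110  86  67  69  77  99 122 131 132 132 131 131]
 [132 131 129 123 116 110  88  67  63  65  67  80 105 125 134 133 132 129]
 [133 130 124 108  85  87  86  68  64  64  67  78  91 113 131 132 132 129]
 [131 126 110  84  77  95 100  79  66  64  65  70  80 100 122 132 132 129]
 [126 111  84  67  66  80  99  99  78  66  63  64  68  80 101 122 130 128]
 [119  88  67  64  63  69  91 114 101  74  65  64  65  68  79 110 130 129]
 [119  91  73  63  62  65  73  97 116  93  69  63  65  67  78 105 128 128]
 [128 113  81  63  63  62  64  79 105 107  79  67  65  63  64  96 127 128]
 [129 118  89  64  61  63  64  66  79  93  88  67  60  54  44  82 117 126]
 [127 124 113  85  62  64  62  64  67  79  81  58  48  48  45  65 102 127]
 [125 125 122 109  79  62  64  63  65  65  58  48  56  58  62  79 109 127]
 [120 124 126 121 104  66  61  62  59  56  52  58  64  70  84 106 122 126]
 [121 125 127 125 115  87  62  52  44  51  60  68 
[... 3043 characters left out ...]
 103 104 105 104 101 100 102 104 102 103 105 107 104 108 112 111 114
  113 112 113 117 117 116 118 101  75  95 117 120 121 120 113 105]
 [103 103 104 104 105 104 102 101 103 102 100 103 102 103 104 100 101 105
  104 103 106 109 109 107 110 100  83  94 111 115 115 115 110 105]
 [102 103 104 105 103 103 102 102 102 103 103 103 103 103 103 103 103 104
  103 104 103 106 105 105 104 101  96  98 103 104 107 107 104 102]
 [104 104 104 103 102 102 103 102 103 103 102 103 103 105 105 104 105 103
  102 103 105 105 105 105 103 103 104 103 103 103 104 104 103 104]
 [104 103 103 103 102 102 102 102 103 103 102 103 103 103 104 103 103 103
  102 103 104 105 102 105 103 104 104 102 103 103 104 103 104 103]]
```

```bash
python3 - <<'E'
from m import *
lum=lambda b:b.mean(2)
for t in (95,105,115): print("pad",rect(pts(540,325,650,425,lambda b:lum(b)>t),16))
L=w(p,[[238.5,153.5],[244,161.3]],50); print("line",L.round(1),L.mean(0),np.degrees(np.arctan2(*(L[0]-L[1])[[1,0]])))
# top-face corners of cell (dark)  predicted
# fork prongs/needle
print("wheelbox corners",w(p,[[195+a/4,120+b/4] for a,b in ((200,278),(388,297),(372,478),(178,465))],62).round(1))
print("fork,needle",w(p,[[261.0,201],[265.7,201],[276.3,208]],60).round(1))
for n,X in (("cell",[*L.mean(0)[:2],50]),("pad",[527,-372,16]),("wheel",[491.8,-161,72])): print(n,px(p,[X]),px(q,[X]))
def draw(P,c):
    for a in P: cv2.circle(q["color"],tuple(int(round(v)) for v in a),0,c,-1)
M=L.mean(0);a=np.radians(35)
R=np.array([[np.cos(a),-np.sin(a)],[np.sin(a),np.cos(a)]])
for z in(0,50): draw(px(q,[[*(M[:2]+R@np.array(k)),z] for k in ((14,14),(14,-14),(-14,14),(-14,-14))]),(0,0,255))
a=np.radians(-5);R=np.array([[np.cos(a),-np.sin(a)],[np.sin(a),np.cos(a)]])
draw(px(q,[[*(np.array([527,-372])+R@np.array(k)),16] for k in ((20,20),(20,-20),(-20,20),(-20,-20),(0,0))]),(0,0,255))
draw(px(q,[[491.8,-161,72]]),(0,0,255))
crop(q,170,155,340,275,4.7,"pics/c2.png")
E
```

```text
pad (array([ 527.3, -371.7], dtype=float32), [array([ 527.5, -371.6]), array([41.9, 41.5]), np.float64(84.5)])
pad (array([ 527.3, -371.7], dtype=float32), [array([ 527.5, -371.6]), array([40.5, 40.1]), np.float64(83.7)])
pad (array([ 527.3, -371.7], dtype=float32), [array([ 527.5, -371.6]), array([39. , 38.4]), np.float64(82.3)])
line [[ 688.6  -93.5   50. ]
 [ 667.3 -108.2   50. ]] [ 677.96835542 -100.80465604   50.        ] 34.602299488353225
wheelbox corners [[ 590.1 -111.6   62. ]
 [ 576.3 -235.    62. ]
 [ 457.8 -223.3   62. ]
 [ 467.3  -96.7   62. ]]
fork,needle [[ 559.5 -153.4   60. ]
 [ 559.4 -165.8   60. ]
 [ 540.7 -193.5   60. ]]
cell [[241.24684405 157.39550636]] [[216.77590956 228.39564085]]
pad [[342.59581634 213.77422109]] [[300.48734617 199.42059351]]
wheel [[263.85994298 226.50023675]] [[303.7873781  215.54098825]]
```

View pics/c2.png

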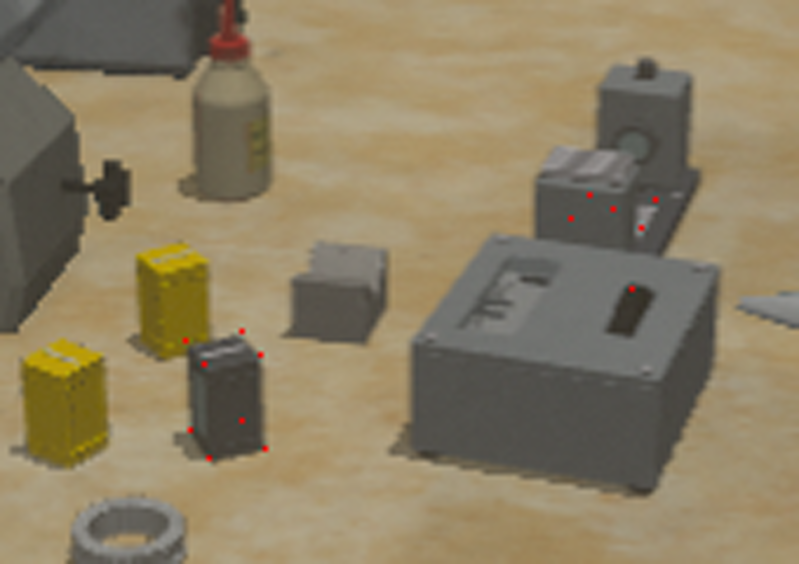

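The red overlay dots land within about 1–2 px of the cell, pad and wheel in the side view, so the top-view positions hold. Next I move above the cell.

```bash
python3 -m inch '[[[3,-4.5,0],[0,0,-8],6],[[3,-4.5,0],[0,0,-8],6],[[3,-4.5,0],[0,0,-8],6],[[3,-4.5,0],[0,0,-8],6],[[3,-4.5,0],[0,0,-8],6],[[3,-4.5,0],[0,0,-8],6],[[3,-4.5,0],[0,0,-8],6],[[3,-4.5,0],[0,0,-8],6]]' 40
python3 -m inch '[[[3,-4.5,0],[0,0,-8],6],[[3,-4.5,0],[0,0,-8],6],[[3,-4.5,0],[0,0,-8],6],[[3,-4.5,0],[0,0,-8],6],[[3,-4.5,0],[0,0,-8],6],[[3,-4.5,0],[0,0,-8],6],[[3,-4.5,0],[0,0,-8],6],[[3,-4.5,0],[0,0,-8],6],[[2,-0.8,0],[0,0,-2],6],[[0,0,0],[0,0,0],6]]'
```

```text
t: 2.65
tcp_pos: [411.1, 266.1, 231.7]
eef_rot: [0.639, 0.769, 0.001, 0.0]
ft_force: [1.4, -0.2, -0.3]
gripper_width: 0.704
grip_force: 0.0
t: 3.9
tcp_pos: [670.8, -101.7, 230.7]
eef_rot: [0.954, 0.299, -0.0, 0.0]
ft_force: [-1.1, 0.7, 0.4]
gripper_width: 0.701
grip_force: 0.0
```

```bash
python3 -m inch '[[[0.7,0.1,-4],[0,0,0],6],[[0,0,-5],[0,0,0],6],[[0,0,-5],[0,0,0],6],[[0,0,-4],[0,0,0],6],[[0,0,-2.8],[0,0,0],6],[[0,0,-1.4],[0,0,0],6],[[0,0,0],[0,0,0],6]]' 
python3 - <<'E'
from cell import ctrl
from h import *
p=ctrl.snapshot("side"); q=ctrl.snapshot("top")
a=cv2.resize(p["color"][185:265,170:290],None,fx=3.3,fy=3.3,interpolation=2)
b=cv2.resize(q["color"][110:190,190:310],None,fx=3.3,fy=3.3,interpolation=2)
cv2.imwrite("pics/c3.png",np.hstack([a,b]))
E
```

```text
t: 4.78
tcp_pos: [676.5, -98.7, 9.0]
eef_rot: [0.954, 0.3, -0.001, -0.001]
ft_force: [-0.0, 0.6, 0.4]
gripper_width: 0.701
grip_force: 0.0
```

View pics/c3.png

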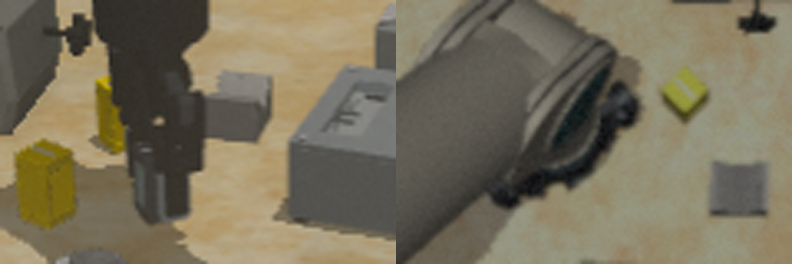

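The cell is between the fingers, at about (160,190) in the left half. Closing now.

```bash
python3 -m inch '[[[0,0,0],[0,0,0],2],[[0,0,0],[0,0,0],2],[[0,0,0],[0,0,0],2],[[0,0,0],[0,0,0],2],[[0,0,0],[0,0,0],2],[[0,0,0],[0,0,0],2]]' 40
python3 -m inch '[[[0,0,2],[0,0,0],2],[[0,0,5],[0,0,0],2],[[0,0,5],[0,0,0],2],[[0,0,0],[0,0,0],2]]'
```

```text
t: 5.62
tcp_pos: [678.0, -99.8, 10.6]
eef_rot: [0.954, 0.299, 0.001, 0.0]
ft_force: [-0.3, 0.5, 5.8]
gripper_width: 0.322
grip_force: 39.5
t: 6.12
tcp_pos: [680.1, -101.1, 135.1]
eef_rot: [0.954, 0.299, 0.004, 0.002]
ft_force: [0.5, -0.1, -2.2]
gripper_width: 0.322
grip_force: 39.1
```

```bash
python3 -m inch '[[[-2.5,-4.5,0.5],[0,0,8.3],2],[[-2.5,-4.5,0.5],[0,0,8.3],2],[[-2.5,-4.5,0],[0,0,8.3],2],[[-2.5,-4.5,0],[0,0,8.3],2],[[-2.5,-4.5,0],[0,0,8.3],2],[[-2.7,-4.6,0],[0,0,8.3],2],[[0,0,0],[0,0,0],2],[[0,0,0],[0,0,0],2]]'
```

```text
t: 7.12
tcp_pos: [524.7, -369.9, 138.7]
eef_rot: [0.74, 0.673, 0.0, -0.001]
ft_force: [0.3, 0.5, -1.8]
gripper_width: 0.32
grip_force: 39.2
```

```bash
python3 -m inch '[[[0.3,-0.2,-3.5],[0,0,0],2],[[0,0,-4],[0,0,0],2],[[0,0,-2.4],[0,0,0],2],[[0,0,-0.6],[0,0,0],2],[[0,0,0],[0,0,0],2],[[0,0,0],[0,0,0],2]]'
python3 - <<'E'
from cell import ctrl
from h import *
p=ctrl.snapshot("side"); q=ctrl.snapshot("top")
a=cv2.resize(p["color"][140:230,240:360],None,fx=3.3,fy=3.3,interpolation=2)
b=cv2.resize(q["color"][170:260,280:400],None,fx=3.3,fy=3.3,interpolation=2)
cv2.imwrite("pics/c4.png",np.hstack([a,b])); print(ctrl.observe()["tcp_pos"])
E
```

```text
t: 7.88
tcp_pos: [529.2, -372.8, 35.6]
eef_rot: [0.739, 0.673, 0.0, 0.001]
ft_force: [0.1, -0.5, -0.9]
gripper_width: 0.325
grip_force: 39.2
[ 528.87423878 -372.95415356   35.54476046]
```

View pics/c4.png

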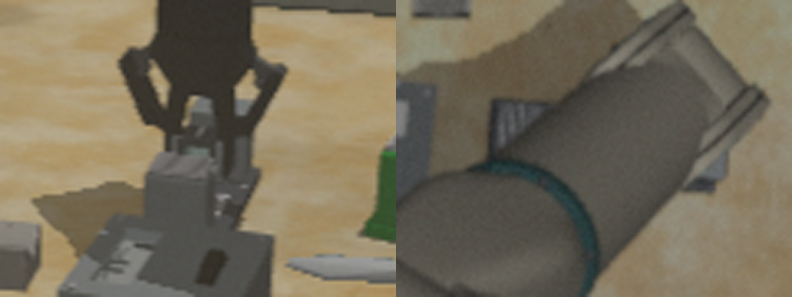

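The left half shows the cell held between the lamp head and the receiver, and in the right half the arm hides the pad. I'll lower it with a 1 mm correction.

```bash
python3 -m inch '[[[-0.1,0.1,-0.5],[0,0,0],2],[[0,0,-0.2],[0,0,0],2],[[0,0,0],[0,0,0],2]]'
python3 -m inch '[[[0,0,-0.15],[0,0,0],2],[[0,0,0],[0,0,0],2]]'
```

```text
t: 8.35
tcp_pos: [526.9, -371.5, 27.0]
eef_rot: [0.74, 0.673, -0.0, -0.0]
ft_force: [0.1, -0.2, -1.4]
gripper_width: 0.325
grip_force: 39.2
t: 8.6
tcp_pos: [527.1, -371.8, 26.6]
eef_rot: [0.74, 0.673, 0.0, 0.0]
ft_force: [-1.5, 1.6, 4.5]
gripper_width: 0.326
grip_force: 39.7
```

Contact is felt at +4.5 N. Releasing slowly and lifting.

```bash
python3 -m inch '[[[0,0,0],[0,0,0],3.5],[[0,0,0],[0,0,0],4],[[0,0,0],[0,0,0],5],[[0,0,0],[0,0,0],5.5],[[0,0,0],[0,0,0],5.5],[[0,0,0],[0,0,0],5.5]]'
python3 -m inch '[[[0,0,2],[0,0,0],5.5],[[0,0,4],[0,0,0],5.5],[[0,0,5],[0,0,0],5.5],[[0,3,4],[0,0,0],5.5],[[0,5,0],[0,0,0],5],[[0,5,0],[0,0,0],3],[[0,5,0],[0,0,0],0],[[0,0,0],[0,0,0],0]]'
python3 - <<'E'
from cell import ctrl
from h import *
p=ctrl.snapshot("side"); q=ctrl.snapshot("top")
a=cv2.resize(p["color"][150:230,260:360],None,fx=4,fy=4,interpolation=2)
b=cv2.resize(q["color"][173:253,300:400],None,fx=4,fy=4,interpolation=2)
cv2.imwrite("pics/c5.png",np.hstack([a,b]))
for n in (p,q): print([(round(d["conf"],2),[round(v) for v in d["location"]]) for d in ctrl.spot_in(n,"cell")])
E
```

```text
t: 9.35
tcp_pos: [527.1, -371.6, 25.8]
eef_rot: [0.739, 0.673, -0.0, -0.0]
ft_force: [-0.4, -0.4, -0.1]
gripper_width: 0.646
grip_force: 0.0
t: 10.35
tcp_pos: [527.9, -186.2, 177.0]
eef_rot: [0.737, 0.676, 0.001, -0.001]
ft_force: [0.3, 0.1, -0.5]
gripper_width: 0.001
grip_force: 0.0
[(0.86, [742, -69, 30]), (0.64, [726, -190, 32]), (0.41, [516, -370, 66])]
[(0.57, [744, -79, 50]), (0.49, [521, -369, 66]), (0.46, [725, -197, 48])]
```

View pics/c5.png

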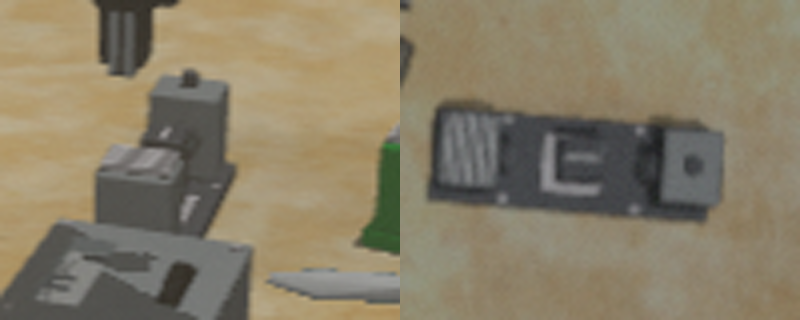

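The top view shows the cell on the pad, with its white line at crop (582,157) along the light path. Measuring its offset from the pad centre.

```bash
python3 - <<'E'
from m import *
L=w(p,[[300+162/4-.4,173+156/4-.4],[300+202/4-.4,173+159/4-.4]],66);print(L.round(1),L.mean(0))
print(g[206:226,332:353].mean(2).astype(int))
E
```

```text
[[ 529.2 -360.1   66. ]
 [ 527.  -386.2   66. ]] [ 528.05842547 -373.14207248   66.        ]
[[ 71  70  70  69  90 100  88  71  66  63  61  55  55  54  51  51  48  56
   63  67  69]
 [ 70  68  69  75 110 130 111  82  74  73  70  66  64  64  61  57  57  57
   63  66  68]
 [ 72  69  70  77 114 132 109  65  54  63  66  68  68  68  66  66  67  68
   70  71  69]
 [ 69  70  70  85 119 134 106  59  48  61  68  69  68  69  67  68  67  69
   74  74  70]
 [ 70  70  72  92 122 133 107  58  53  64  72  74  71  72  72  70  70  71
   79  76  71]
 [ 70  70  73  97 126 133 105  58  61  86 102 103  98  96  97  96  93  83
   81  75  70]
 [ 70  71  74 100 127 135 106  54  67  96 114 114 110 109 111 114 110  96
   83  72  70]
 [ 71  70  77 107 134 137 105  57  65  81  85  84  86  83  89  93  94  92
   80  72  70]
 [ 70  70  78 115 140 140 108  58  63  71  71  68  71  70  69  71  71  71
   69  69  70]
 [ 70  69  74 111 140 140 107  58  60  68  69  70  69  68  67  68  68  69
   70  69  69]
 [ 72  69  69 112 140 138 107  54  59  71  70  69  70  69  68  69  66  67
   66  69  70]
 [ 69  70  68 111 141 140 106  56  57  66  65  63  60  59  59  59  58  61
   63  68  70]
 [ 72  71  70 113 141 142 123  94  84  84  83  83  75  68  69  68  69  76
   74  68  70]
 [ 69  71  75 111 138 140 138 129 122 121 123 123 116 112 111 112 111 106
   87  71  71]
 [ 68  70  71  97 115 118 122 125 127 129 130 136 136 136 136 136 134 111
   84  70  69]
 [ 69  70  69  71  77  80  85  96 101 103 108 114 118 117 116 115 114  95
   75  69  70]
 [ 71  73  71  71  71  71  72  74  75  74  76  76  76  76  73  74  72  69
   69  69  69]
 [ 71  73  71  71  71  70  70  73  72  70  71  70  71  70  68  70  67  69
   68  70  69]
 [ 73  76  75  69  70  72  73  73  71  72  71  68  70  70  70  70  69  69
   70  68  70]
 [106 105 105 101  95  90  88  89  82  78  74  71  72  73  70  69  70  69
   73  70  69]]
```

```bash
python3 - <<'E'
from m import *
print(w(p,[[345.2,212.0]],66))
print(w(p,[[340.7,211.6],[349.8,212.4]],66))
# wheel / box
lum=lambda b:b.mean(2)
cv2.imwrite("pics/x.png",p["color"])
E
```

```text
[[ 527.99074481 -373.39817737   66.        ]]
[[ 529.14884018 -361.63372284   66.        ]
 [ 526.82974661 -385.43207731   66.        ]]
```

The cell sits within about 2 mm and 1° of square on the pad. Now the wheel: I go above its near side, with the fingers shut.

```bash
python3 -m inch '[[[-1.8,0.8,-3],[0,0,0],0],[[-1.9,0.7,-4],[0,0,0],0],[[0,0,-2.2],[0,0,0],0],[[0,0,0],[0,0,0],0],[[0,0,0],[0,0,0],0]]'
```

```text
t: 11.78
tcp_pos: [491.0, -177.1, 84.6]
eef_rot: [0.739, 0.673, 0.0, 0.001]
ft_force: [-0.9, -0.2, -0.1]
gripper_width: 0.002
grip_force: 0.0
```

```bash
python3 -m inch '[[[0,0.5,-0.8],[0,0,0],0],[[0,0,-0.5],[0,0,0],0],[[0,0,0],[0,0,0],0]]'
python3 -m inch '[[[0,0,-0.3],[0,0,0],0],[[0,0,0],[0,0,0],0]]'
```

```text
t: 12.15
tcp_pos: [490.5, -171.3, 70.8]
eef_rot: [0.739, 0.673, 0.0, 0.0]
ft_force: [0.9, 0.5, 1.3]
gripper_width: 0.0
grip_force: 0.8
t: 12.4
tcp_pos: [490.4, -171.9, 68.0]
eef_rot: [0.74, 0.673, 0.0, 0.0]
ft_force: [-0.9, -0.5, 4.3]
gripper_width: 0.001
grip_force: 1.9
```

Pressing at 4.3 N. First stroke is 20 mm toward the box's +y.

```bash
python3 -m inch '[[[0.05,0.5,0],[0,0,0],0],[[0.05,0.5,0],[0,0,0],0],[[0.05,0.5,0],[0,0,0],0],[[0.05,0.5,0],[0,0,0],0],[[0,0,0],[0,0,0],0]]'
python3 -m inch '[[[0,0,2],[0,0,0],0],[[0,0,4],[0,0,0],0],[[0,-5,4],[0,0,0],0],[[0,-6,0],[0,0,0],0],[[0,-4,0],[0,0,0],0],[[0,0,0],[0,0,0],0]]'
cat > n.py <<'E'
from m import *
np.set_printoptions(linewidth=200)
G=g.mean(2)
print("cell line bright",G[211:213,340:350].mean().round())
print(G[198:212,250:284].astype(int))
E
python3 n.py
```

```text
t: 13.02
tcp_pos: [492.7, -150.5, 67.9]
eef_rot: [0.739, 0.674, 0.0, -0.0]
ft_force: [1.7, 1.0, 4.1]
gripper_width: -0.001
grip_force: 2.2
t: 13.78
tcp_pos: [490.0, -304.1, 166.3]
eef_rot: [0.741, 0.671, -0.001, -0.0]
ft_force: [-0.4, 1.0, 0.7]
gripper_width: 0.003
grip_force: 0.0
cell line bright 110.0
[[105 113 120 117 118 109 105 106 107 108 100  95  95  98 103 101 102 103 106 107 105 104 107 108 110 110 110 108 105  96  85  77  74  75]
 [107 113 125 127 127 119 118 119 118 116 101  87  85  90  92  86  89 100 111 109 112 109 107 110 109 107 104 103  98  83  77  75  76  75]
 [108 115 127 127 127 124 122 128 126 126 110  89  98 104 101  89  84 109 122 121 122 118 111 112 112 109 108 106 106 100 100  95  92  86]
 [108 118 127 128 129 127 127 128 126 126 107  94 116 124 124 106  95 116 126 127 124 122 120 118 122 122 122 121 122 121 124 122 116 100]
 [110 122 129 128 128 127 128 127 128 123 105  97 119 127 124 106 101 124 128 127 127 128 126 126 126 126 127 127 125 123 129 128 125 105]
 [113 126 129 129 127 128 128 129 128 121 101 104 125 128 121 104 105 125 128 128 128 129 121 114 12
[... 451 characters left out ...]
 96]
 [112 118 124 125 124 125 125 126 127 127 126 126 127 127 128 129 128 128 128 127 129 118  94  87 115 126 128 127 129 128 128 128 114  88]
 [110 112 113 117 115 114 116 115 113 113 114 118 119 121 123 126 127 126 127 127 126 118  92  86 116 128 128 129 128 126 129 126 112  82]
 [109 109 111 111 110 102  93  88  86  84  87  95  99  99 103 108 110 112 112 114 116 105  85  90 116 125 126 126 126 128 127 127 112  85]
 [109 109 111 105  97  88  76  75  73  75  75  76  76  77  78  79  82  86  83  87  90  84  75  87 104 109 111 112 112 115 119 119 106  82]
 [110 111 104  90  78  75  74  73  73  72  71  73  73  74  74  74  74  74  75  74  76  76  74  77  78  78  80  86  86  90  96  99  88  76]]
```

```bash
python3 -m inch '[[[0,5,0],[0,0,0],0],[[0,5,-4],[0,0,0],0],[[-0.1,3,-4.5],[0,0,0],0],[[0,0,0],[0,0,0],0],[[0,0,-1],[0,0,0],0],[[0,0,-0.5],[0,0,0],0],[[0,0,0],[0,0,0],0]]'
python3 -m inch '[[[0.05,0.5,0],[0,0,0],0],[[0.05,0.5,0],[0,0,0],0],[[0.05,0.5,0],[0,0,0],0],[[0.05,0.5,0],[0,0,0],0],[[0,0,0],[0,0,0],0]]'
python3 -m inch '[[[0,0,1],[0,0,0],0],[[0,0,1],[0,0,0],0],[[-0.2,-2,0],[0,0,0],0],[[0,0,0],[0,0,0],0],[[0,0,-1.5],[0,0,0],0],[[0,0,-0.5],[0,0,0],0],[[0,0,0],[0,0,0],0]]'
python3 -m inch '[[[0.05,0.5,0],[0,0,0],0],[[0.05,0.5,0],[0,0,0],0],[[0.05,0.5,0],[0,0,0],0],[[0.05,0.5,0],[0,0,0],0],[[0,0,0],[0,0,0],0]]'
python3 -m inch '[[[0,0,2],[0,0,0],0],[[0,0,4],[0,0,0],0],[[0,-5,4],[0,0,0],0],[[0,-6,0],[0,0,0],0],[[0,-4,0],[0,0,0],0],[[0,0,0],[0,0,0],0]]'
python3 n.py
```

```text
t: 14.95
tcp_pos: [491.9, -173.0, 68.5]
eef_rot: [0.74, 0.673, 0.0, 0.001]
ft_force: [0.3, -0.3, 3.1]
gripper_width: 0.001
grip_force: 1.7
t: 15.58
tcp_pos: [493.8, -150.5, 67.9]
eef_rot: [0.739, 0.674, 0.001, -0.0]
ft_force: [3.4, 1.8, 4.9]
gripper_width: 0.003
grip_force: 2.1
t: 16.45
tcp_pos: [490.9, -170.8, 67.3]
eef_rot: [0.739, 0.673, -0.0, -0.001]
ft_force: [0.1, -0.6, 4.8]
gripper_width: -0.0
grip_force: 2.3
t: 17.08
tcp_pos: [493.3, -150.4, 67.8]
eef_rot: [0.739, 0.674, 0.0, -0.0]
ft_force: [0.8, 0.4, 4.4]
gripper_width: -0.002
grip_force: 2.2
t: 17.82
tcp_pos: [491.7, -304.4, 166.6]
eef_rot: [0.741, 0.671, -0.001, 0.001]
ft_force: [-0.0, 0.6, -0.3]
gripper_width: 0.002
grip_force: 0.0
cell line bright 109.0
[[104 112 121 119 117 109 105 107 106 109 101  96  95  99 102 104 102 104 107 106 106 106 108 109 110 110 108 106 100  82  76  76  73  75]
 [105 115 126 127 126 119 116 119 116 118 103  90  85  90  91  86  89 100 109 111 112 110 109 107 109 106 103  98  90  79  76  73  76  75]
 [108 114 127 128 129 123 122 128 127 127 109  89  98 104 102  88  85 109 122 120 123 118 112 1
[... 873 characters left out ...]
 97]
 [112 120 123 126 124 124 124 128 127 127 127 127 129 124 103  75 104 125 128 128 126 128 127 128 128 128 127 127 128 128 128 127 115  89]
 [112 111 114 116 115 110 110 111 113 112 114 118 119 116  94  75 104 124 126 127 127 127 128 128 129 128 129 128 128 128 128 127 112  84]
 [110 107 110 110 104  90  78  80  85  82  87  93  98  92  80  73  95 110 113 114 116 118 123 123 125 127 127 127 127 126 127 125 111  84]
 [109 109 105 100  89  77  74  73  74  74  73  75  78  76  74  74  79  84  83  86  92  95 101 103 106 109 111 113 114 115 119 119 105  82]
 [109 103  92  82  76  74  74  74  72  72  73  74  74  74  75  74  75  74  74  76  75  78  77  79  78  78  80  86  86  91  95  98  89  78]]
```

Now about 6.4 mm of needle travel is left, which is about 13.5 mm of rim. The needle lines up with the right prong at column 265.

```bash
python3 -m inch '[[[0,5,0],[0,0,0],0],[[0,5,-4],[0,0,0],0],[[-0.2,3.3,-4.5],[0,0,0],0],[[0,0,0],[0,0,0],0],[[0,0,-1],[0,0,0],0],[[0,0,-0.5],[0,0,0],0],[[0,0,0],[0,0,0],0]]'
python3 -m inch '[[[0.05,0.5,0],[0,0,0],0],[[0.05,0.5,0],[0,0,0],0],[[0.05,0.3,0],[0,0,0],0],[[0,0,0],[0,0,0],0],[[0,0,0],[0,0,0],0]]'
python3 -m inch '[[[0,0,2],[0,0,0],0],[[0,0,4],[0,0,0],0],[[0,-5,4],[0,0,0],0],[[0,-6,0],[0,0,0],0],[[0,-4,0],[0,0,0],0],[[0,0,0],[0,0,0],0]]'
python3 n.py; python3 - <<'E'
from cell import ctrl
from h import *
crop(ctrl.snapshot("top"),195,120,390,240,4,"pics/c6.png")
E
```

```text
t: 19.0
tcp_pos: [492.0, -169.9, 68.5]
eef_rot: [0.74, 0.673, 0.001, 0.001]
ft_force: [-0.0, -0.2, 3.4]
gripper_width: 0.004
grip_force: 1.9
t: 19.62
tcp_pos: [493.4, -155.1, 68.0]
eef_rot: [0.739, 0.673, 0.001, 0.0]
ft_force: [3.7, 0.2, 4.7]
gripper_width: -0.003
grip_force: 2.2
t: 20.38
tcp_pos: [489.6, -308.0, 166.0]
eef_rot: [0.742, 0.671, -0.002, -0.001]
ft_force: [-0.0, 0.1, -0.4]
gripper_width: 0.002
grip_force: 0.0
cell line bright 105.0
[[106 111 121 118 117 110 105 106 105 108 101  97  94 100 103 102 101 104 108 106 106 105 108 108 110 109 109 108 105  94  84  76  74  75]
 [106 114 127 127 124 120 117 120 116 116 102  88  85  89  93  86  89 102 111 110 112 110 108 109 109 108 104 103  96  82  76  76  75  75]
 [108 116 127 127 128 122 123 126 126 125 109  90  98 104 103  88  85 109 122 120 122 118 112 110 113 111 109 104 106 100  99  96  91  86]
 [108 118 126 129 129 127 128 127 129 125 109  95 113 124 122 107  93 116 127 126 124 120 120 118 121 122 122 121 123 123 124 121 117 100]
 [109 122 127 128 129 128 128 128 128 124 107  97 111 111 115 104 102 125 128 128 127 128 128 
[... 596 characters left out ...]
 96]
 [112 121 123 124 124 124 126 127 127 126 126 110  80  96 124 129 128 129 129 128 128 128 128 128 128 128 129 128 128 128 129 126 114  88]
 [111 112 113 118 115 111 108 110 111 110 113 103  79  94 121 127 126 126 127 128 127 127 127 128 126 129 129 128 129 129 129 126 111  85]
 [110 109 111 111 106  93  79  81  84  85  87  88  82  85 103 110 109 112 111 113 116 119 121 121 125 126 126 127 127 127 128 125 111  84]
 [109 109 110 104  94  80  74  74  73  74  74  74  73  75  78  79  81  85  83  86  91  97 102 103 108 110 111 112 114 114 119 118 104  81]
 [108 105 100  91  78  75  73  73  74  72  73  74  74  73  74  75  73  73  73  76  78  78  79  78  79  78  82  85  86  91  96  98  88  76]]
```

View pics/c6.png

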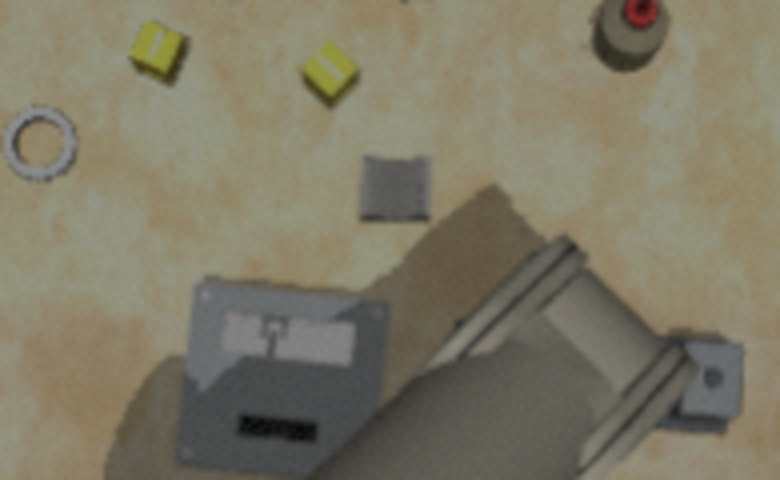

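The needle at crop (274,345) stands midway between the prongs, within about 0.5 mm. The V-block and ring have not moved, and the arm is clear. Handing in.

```bash
python3 -c "
from cell import ctrl
print(ctrl.finish_job())"
```

```text
the job is handed in; nothing more can be done
None
```

I handed the job in at about 20 s; it returned no verdict, but by my last measurements the cell stands within about 2 mm of the pad's centre and 1° of square and is let go, the needle is within about 0.5 mm of the fork's middle, and the V-block and ring look unmoved.

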